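Push a worn bronze ring through the wash-chute flap

ROBOT

A 7-joint arm with a two-finger parallel gripper is mounted at the origin on the work surface. World frame = base frame: x ahead of the robot, y to its left, z up, the work surface at z = 0. Lengths are in m, angles in rad, forces in N, time in s.
With the tool pointing down it reaches from about 0.4 to 0.925 m from the base axis. Payload 4.1 kg.
Tool frame: the origin (TCP) lies midway between the tips of the shut fingers; the grasp point (between the pads) lies 19 mm behind it; z points along the fingers, y is the line along which they close (so a half turn about z gives the same grasp; the last joint's range is limited). The gripper opens to 85 mm and grips with 20 to 120 N. Pads are 22 mm wide; open, the fingers measure 114 mm over their backs; the gripper's body (76 mm by 85 mm) begins 54 mm behind the grasp point. The pads swing forward as they close: fully open they stand 13 mm farther back than shut.
Start: joints at [1.054, 0.398, 0.045, 1.537, -0.019, 1.207, -0.051], TCP at [0.264, -0.594, 0.195] pointing down, gripper open.
Joint ranges: [-2.82, 2.82], [-0.49, 2.23], [-1.37, 1.46], [0, 2.46], [-1.36, 4.5], [0.23, 2], [-2.94, 2.94]. Speed limits (rad/s): [2.57, 2.57, 3.14, 3.14, 3.14, 3.14, 3.14].

INTERFACE

Orientations are given as a unit quaternion [x, y, z, w].
In Python, from plant import robot gives the robot as it stands.
- The arm moves only by the tool step_arm, never from a script. Its arguments are lists of equal length, an entry for each row: "grip": the closure, from 0 (fully open) to 1 (shut); "travel": the shift along the tool's x, y, z in mm, a list of three; "roll": the turn about the tool's z in rad. In form: {"grip": [grip, ...], "travel": [[tx, ty, tz], ...], "roll": [roll, ...]}. A call has 1 to 12 rows; each row shifts and turns the commanded pose from where the row before left it, along the tool's axes as they then stand; what a row does not reach is not made up. A row lasts 1/10 s, in which the tool goes at most 50 mm and 8.59 degrees, less where a joint would pass 70% of its speed; a pose out of reach is approached as far as the arm can. A call with a gripper value outside its range is refused whole. The fingers move at their own pace and stop on an object; "squeeze" is the grip in N (left out, the last holds). Time passes only in rows, so rows that do not move let the fingers close. It gives the time, the measured TCP pose, the force, the opening and the grip force at its end, in the units of the state.
- robot.get_obs(): the state, without advancing time (a new reading comes with each control period).
- robot.snapshot(name): name is "side" or "top"; returns a dict with "color" (480x640x3 uint8, red, green, blue), "z_map" (480x640 float32, m along the optical axis (not along the pixel's ray), 0 where there is no reading), "intrinsics" (3x3 intrinsics, pixels), "k1" (the pictures are not rectified: a ray, as slopes to the right and down, at radius r is drawn at 1 + k1 r^2 times it, then the intrinsics apply), "extrinsics" (4x4, takes a point from camera to world coordinates). Camera axes: x right, y up, looking along -z (the intrinsics and any distortion apply to the point x, -y, -z); pixel columns grow to the right and rows downward; lengths in m; the calibration is good to about 2 mm. A picture is of the moment at which its call begins.
- robot.finish_job(): hands the job in; it is judged then, once.
The state is a dict: "t": time; "joint_pos": joint angles; "joint_velocities": joint speeds; "effort": joint torques, N m; "ee_pos": TCP position; "tool_rot": TCP orientation; "ft_force": force on the tool from outside, world axes, zero at the start; "torque": the same for the moment, N m; "gripper_width": finger opening in m; "grip_force": force on a finger pad.
Only numpy, scipy, OpenCV 4.12 (cv2) and the standard library are available. Lean on these libraries where they do the work, as an engineer would, in place of code of your own. Each camera call takes 0.05 s, during which the arm holds its last target. There are 200 camera calls.

TASK

Push the worn bronze ring along the feed deck with your fingertips, nose the orange gravity flap open with it and slide it on through until it drops down into the blue wash chute; then draw your fingers back so that the flap swings shut. Only push the ring, never lift it, and leave the plunger, the spray can and the cylinder block where they stand.

Things in the scene. Friction and masses are not known exactly. Their poses are not given: they have to be found in the camera images.
- chute: Fixed wash chute with feed deck. Origin on the table top under the middle of the gate; +x is the feed direction, level, from the deck through the gate into the chute; z up. Flat green deck x = -240 to 0 mm, y = +-102, top 90 mm above the table, rear end open. Behind the gate a blue box x = 0 to 246, y = +-98, 159 mm tall, clear roof
- gate (a point): On the deck top (90 mm above the table) in the middle of the gate, chute x = 0, y = 0; axes as the chute's. The opening is 112 mm wide (y = +-56) and about 55 mm high, under a 6 mm hinge rod at x = 0, 152 mm above the table. Blue jambs either side. Fingers leaning back by 25 to 45 degrees can follow the ring in under the rod; upright ones meet it
- deck_rear (a point): On the deck top in the middle of its open rear edge (chute x = -240). Bare metal lips 10 mm high, 4 mm thick stand on the deck: parallel at y = +-100 mm from x = -240 to -90, then closing in as a funnel to y = +-58 at the gate
- ramp_top (a point): Middle of the edge where the deck ends, 35 mm inside the gate (chute x = 35). From here a ramp drops at 54 degrees to the catch floor 6 mm above the table: a ring whose centre is pushed about 20 mm past this edge tips and slides down by itself
- flap (a joint): Orange gravity flap, 106 wide, 50 tall, 3 mm thick, 120 g, hinged along its top edge 146 mm above the table, 4 mm inside the gate; lower edge about 4 mm above the deck. 0 = hanging shut, grows swinging inward (chute +x) to 1.45 rad; cannot swing outward, falls shut by its weight. The ring under it holds it at about 0.9 rad; pushing it takes 1 to 2 N
- flap_edge (a point): Middle of the flap's lower edge; moves with the flap
- ring_center (a point): Centre (half-way up) of the worn bronze ring: outer diameter 84 mm, hole 50 mm, 26 mm tall, 0.4 to 0.7 kg, lying flat and loose on the feed deck (centre 103 mm above the table), somewhere 130 to 200 mm before the gate and up to 40 mm to either side of the deck's middle
- plunger_mid (a point): Half-way point (45 mm up) of a standing steel pump plunger with brass shoe on top, 29 mm across, 91 mm tall, on the table beside the deck; to be left alone
- can_mid (a point): Half-way point (75 mm up) of a red spray can, 54 mm across, 150 mm tall, standing on the table beside the chute; to be left alone
- block_mid (a point): Half-way point (31 mm up) of a dark steel pump cylinder block, 76 mm across, 62 mm tall, standing on the table beyond the open rear end of the deck; to be left alone
Mind the look-alikes: they are no part of the job. Of the things shaped like the part that bears ring_center, the brass one is meant.

How it is judged:
On the way, in this order (a step that is already met when the one before it is completed fails the run):
1. the ring, still on the deck, noses the flap open (value of joint flap above 0.4 rad and x of ring_center in the frame of chute above -0.045 m and z of ring_center in the frame of chute above 0.09 m), for 0.05 s.
2. the ring is down in the chute and the flap has swung shut (x of ring_center in the frame of chute above 0.06 m and z of ring_center in the frame of chute below 0.07 m and value of joint flap below 0.1 rad), for 0.2 s.
At the end, for the whole second after the job is handed in: The ring lies at rest inside the chute box, its centre at least 60 mm behind the gate and less than 70 mm above the table; the flap hangs shut (within 0.1 rad); plunger, can and block are within 20 mm of where they stood (all of step 2 and x of ring_center in the frame of chute below 0.24 m and y of ring_center in the frame of chute between -0.09 and 0.09 m and linear speed of ring below 0.03 m/s and distance of each of plunger_mid, can_mid, block_mid from where it was at the start of the episode below 0.02 m); the robot touches nothing.
It fails at once if the ring is lifted (centre more than 18 mm above its height on the deck) (z of ring_center in the frame of chute above 0.121 m).
It fails at once if the plunger is knocked or moved by more than 20 mm (distance of plunger_mid from where it was at the start of the episode above 0.02 m).
It fails at once if the can is knocked or moved by more than 20 mm (distance of can_mid from where it was at the start of the episode above 0.02 m).
It fails at once if the cylinder block is knocked or moved by more than 20 mm (distance of block_mid from where it was at the start of the episode above 0.02 m).
It also fails if it takes over 48 s, if anything falls off the work surface, if the arm or the gripper's body presses on something with over 40 N, if the wrist force passes 120 N, or if a joint passes its speed limit or range.

## Working session

There is one attempt and no reset: what is moved stays moved. The work goes in short steps, Python scripts to look and compute and a tool call to move; the robot and the scene stay as the last step left them, time stands still between calls to the robot, and variables do not carry over. Pictures are saved under pics/ and viewed, at most 10 in all, crops included, and the job is handed in when it is done.

Besides the shell and the picture viewer there is one more tool, called after "Request:" as a command line: name --pt "numbers of a row" for each row, then --argument value for the rest. step_arm: Moves the arm, as the interface text tells. Its arguments: {"type":"object","properties":{"grip":{"type":"array","items":{"type":"number"}},"travel":{"type":"array","items":{"type":"array","items":{"type":"number"}}},"roll":{"type":"array","items":{"type":"number"}},"squeeze":{"type":"number"}},"required":["grip","travel","roll"]}

```bash
mkdir -p pics; cat > h.py <<'E'
import numpy as np,cv2
from plant import robot
def snap(n,f):
    s=robot.snapshot(n); cv2.imwrite('pics/'+f,s['color'][:,:,::-1]); np.savez(f[:-4]+'.npz',**s); return s
def ray(s,u,v):
    K=s['intrinsics'];k=float(s['k1'])
    d=np.array([(u-K[0,2])/K[0,0],(v-K[1,2])/K[1,1]]);p=d.copy()
    for _ in range(20): p=d/(1+k*(p@p))
    T=s['extrinsics'];return T[:3,3],T[:3,:3]@np.array([p[0],-p[1],-1])
def onz(s,u,v,z):
    o,d=ray(s,u,v);return o+d*(z-o[2])/d[2]
def dep(s,u,v):
    o,d=ray(s,u,v);return o+d*s['z_map'][int(v),int(u)]
E
python3 - <<'E'
from h import *
for n in('top','side'):
    s=snap(n,n+'1.png');print(n,s['extrinsics'].round(3).tolist(),s['intrinsics'].tolist(),s['k1'])
o=robot.get_obs();print(o['t'],o['ee_pos'],o['tool_rot'],o['ft_force'],o['gripper_width'])
E
```

```text
top [[0.008, 0.991, -0.136, 0.434], [-1.0, 0.01, 0.017, -0.044], [0.018, 0.136, 0.991, 0.949], [0.0, 0.0, 0.0, 1.0]] [[446.4720489255312, 0.0, 312.53322226759377], [0.0, 446.4720489255312, 235.92881859002537], [0.0, 0.0, 1.0]] -0.004934548413287786
side [[0.983, 0.096, -0.156, 0.424], [-0.183, 0.519, -0.835, -0.887], [0.0, 0.85, 0.527, 0.641], [0.0, 0.0, 0.0, 1.0]] [[569.9420003067179, 0.0, 322.76361130997344], [0.0, 569.9420003067179, 236.2959685147435], [0.0, 0.0, 1.0]] 0.0022978320860750773
0.1 [ 0.26345358 -0.59352856  0.19359285] [ 9.78254477e-01  2.07406422e-01 -2.45810763e-04 -8.33101032e-04] [0.41933931 0.71701786 1.06102728] 0.08543523570558512
```

View pics/top1.png

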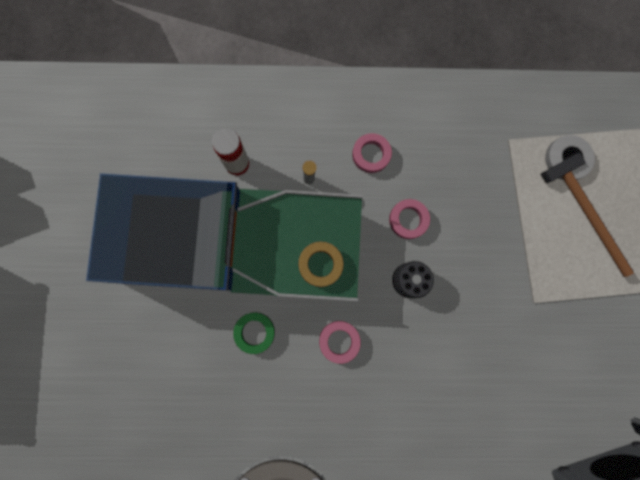

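View pics/side1.png

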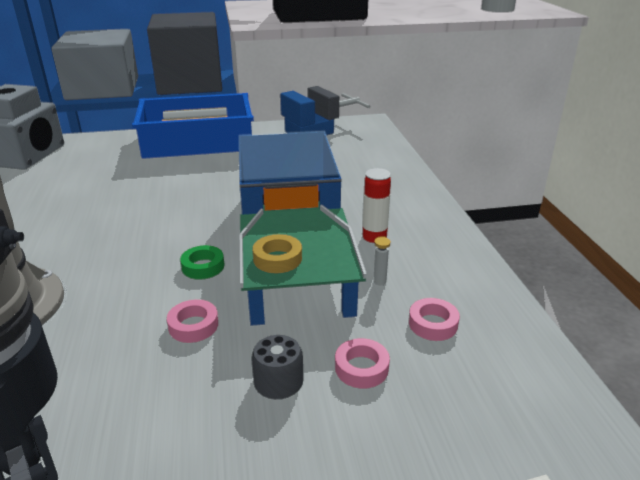

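The top view shows the bronze ring at about (321,264) on the green deck, the gate near column 233 and the deck's rear edge near column 360, so the feed runs to image left (world +y). The plunger is at (309,168), the can at (230,150) and the block at (413,280). The side view agrees: the ring is at (277,252) and the orange flap at (291,197).

```bash
cat > m.py <<'E'
from h import *
S={n:dict(np.load(n+'1.npz')) for n in('top','side')}
def mask(s,lo,hi,roi):
    h=cv2.cvtColor(s['color'],cv2.COLOR_RGB2HSV);m=cv2.inRange(h,lo,hi);r=np.zeros_like(m);x0,y0,x1,y1=roi;r[y0:y1,x0:x1]=m[y0:y1,x0:x1];return r
def big(m): return max(cv2.findContours(m,cv2.RETR_EXTERNAL,cv2.CHAIN_APPROX_NONE)[0],key=cv2.contourArea)[:,0,:]
t=S['top']
g=big(mask(t,(60,80,30),(88,255,255),(236,170,380,310)))
P=np.array([onz(t,u,v,.09)[:2] for u,v in g])
r=cv2.minAreaRect((P*1000).astype(np.float32));print('deck',r,cv2.boxPoints(r).round(0).tolist())
# rear edge line
x,y=g.T
for s,roi in((t,(280,225,360,300)),(S['side'],(245,225,310,280))):
    c=big(mask(s,(10,90,60),(25,255,255),roi))
    e=cv2.fitEllipse(c);print('ring px',e)
    for z in(.09,.103,.116):print(z,onz(s,*e[0],z).round(4))
    print('depth world ring top', [dep(s,u,v).round(3).tolist() for u,v in c[::40]])
# corners at hand: rear lips tops z=.1 ; box roof z=.159
for n,u,v,z in(('rearL',361,197,.1),('rearR',358,298,.1),('boxfarL',101,175,.159),('boxfarR',88,282,.159),('boxnearL',238,183,.159),('boxnearR',231,290,.159),('plunger',309,167,.091),('can',227,140,.15),('block',415,279,.062)):
    print(n,onz(t,u,v,z).round(3),dep(t,u,v).round(3))
s=S['side']
for n,u,v,z in(('rearL',242,283,.09),('rearR',361,280,.09),('blockc',277,350,.062),('plunger',382,241,.091)):print('side',n,onz(s,u,v,z).round(3))
E
python3 m.py
```

```text
deck ((537.966064453125, -28.207923889160156), (239.82028198242188, 191.0852508544922), 86.89849090576172) [[436.0, -143.0], [627.0, -153.0], [640.0, 86.0], [449.0, 97.0]]
ring px ((320.52606201171875, 263.81280517578125), (43.6015739440918, 44.03080368041992), 159.49343872070312)
0.09 [ 0.498  -0.0744  0.09  ]
0.103 [ 0.497  -0.0739  0.103 ]
0.116 [ 0.4961 -0.0734  0.116 ]
depth world ring top [[0.537, -0.065, 0.117], [0.471, -0.041, 0.11], [0.479, -0.11, 0.115], [0.537, -0.074, 0.117]]
ring px ((276.9207763671875, 253.2988739013672), (38.08041763305664, 49.64302062988281), 86.37342071533203)
0.09 [ 0.4979 -0.0551  0.09  ]
0.103 [ 0.4961 -0.0747  0.103 ]
0.116 [ 0.4944 -0.0944  0.116 ]
depth world ring top [[0.493, -0.034, 0.115], [0.46, -0.095, 0.095], [0.527, -0.102, 0.093], [0.51, -0.036, 0.114]]
rearL [ 0.628 -0.152  0.1  ] [ 0.629 -0.153  0.096]
rearR [ 0.433 -0.145  0.1  ] [ 0.433 -0.157 -0.   ]
boxfarL [0.65  0.326 0.159] [0.65  0.325 0.16 ]
boxfarR [0.457 0.335 0.159] [0.462 0.41  0.002]
boxnearL [0.638 0.078 0.159] [ 0.68   0.104 -0.005]
boxnearR [0.446 0.085 0.159] [0.447 0.096 0.088]
plunger [ 0.69  -0.05   0.091] [ 0.689 -0.05   0.093]
can [0.722 0.103 0.15 ] [0.723 0.103 0.147]
block [ 0.472 -0.263  0.062] [ 0.472 -0.264  0.061]
side rearL [ 0.432 -0.131  0.09 ]
side rearR [ 0.624 -0.159  0.09 ]
side blockc [ 0.472 -0.267  0.062]
side plunger [ 0.689 -0.051  0.091]
```

Request:
step_arm --grip '[0.75,0.75,0.75,0.75,0.75,0.75]' --pt "0 0 0" --pt "0 0 0" --pt "0 0 0" --pt "0 0 0" --pt "0 0 0" --pt "0 0 0" --roll '[-0.136,-0.136,-0.136,-0.136,-0.134,0]'

```text
t: 0.7
ee_pos: [0.2635, -0.5938, 0.1939]
tool_rot: [0.854, 0.521, 0.0, -0.001]
ft_force: [-0.5, 1.4, -0.5]
gripper_width: 0.0213
grip_force: 0.0
```

Request:
step_arm --grip '[0.75,0.75,0.75,0.75,0.75,0.75,0.75,0.75,0.75,0.75,0.75,0.75]' --pt "42 -2.5 0" --pt "42 -2.5 0" --pt "42 -2.5 0" --pt "42 -2.5 0" --pt "42 -2.5 0" --pt "42 -2.5 0" --pt "42 -2.5 0" --pt "42 -2.5 0" --pt "42 -2.5 0" --pt "42 -2.5 0" --pt "42 -2.5 0" --pt "42 -2.5 0" --roll '[0,0,0,0,0,0,0,0,0,0,0,0]'

```text
t: 1.9
ee_pos: [0.4678, -0.1306, 0.1945]
tool_rot: [0.855, 0.519, 0.0, 0.0]
ft_force: [0.1, -0.4, -0.2]
gripper_width: 0.0212
grip_force: 0.0
```

Request:
step_arm --grip '[0.75,0.75,0.75]' --pt "0 0 0" --pt "0 0 0" --pt "0 0 0" --roll '[0,0,0]'

```text
t: 2.2
ee_pos: [0.4669, -0.1335, 0.1942]
tool_rot: [0.854, 0.52, -0.001, 0.0]
ft_force: [0.8, -1.0, 0.3]
gripper_width: 0.0215
grip_force: 0.0
```

Request:
step_arm --grip '[0.75,0.75,0.75,0.75,0.75]' --pt "5 0 25" --pt "0 0 30" --pt "0 0 25" --pt "0 0 14" --pt "0 0 0" --roll '[0,0,0,0,0]'

```text
t: 2.7
ee_pos: [0.4672, -0.1291, 0.0983]
tool_rot: [0.855, 0.519, -0.002, -0.002]
ft_force: [-0.1, 0.2, -0.5]
gripper_width: 0.0213
grip_force: 0.0
```

```bash
python3 - <<'E'
from h import *
a=snap('side','s2.png')['color'][150:330,180:420,::-1];b=snap('top','t2.png')['color'][150:330,200:440,::-1]
cv2.imwrite('pics/c2.png',cv2.resize(np.vstack([a,b]),None,fx=1.6,fy=1.6))
E
```

```text
(no output)
```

View pics/c2.png

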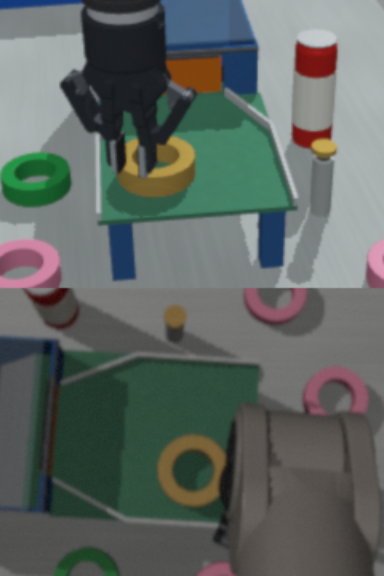

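The crop shows both fingertips just behind the ring, on its near side, clear of the lip and the plunger. Next comes the oblique push towards the gate's midline.

Request:
step_arm --grip '[0.75,0.75,0.75,0.75,0.75,0.75,0.75,0.75,0.75,0.75,0.75]' --pt "7 0 0" --pt "12 0 0" --pt "12 0 0" --pt "12 0 0" --pt "12 0 0" --pt "12 0 0" --pt "12 0 0" --pt "10 0 0" --pt "7 0 0" --pt "4 0 0" --pt "0 0 0" --roll '[0,0,0,0,0,0,0,0,0,0,0]'

```text
t: 3.9
ee_pos: [0.5157, -0.0384, 0.1005]
tool_rot: [0.853, 0.521, 0.0, 0.0]
ft_force: [-0.3, 0.4, -0.0]
gripper_width: 0.0212
grip_force: 0.0
```

Request:
step_arm --grip '[0.75,0.75,0.75,0.75,0.75,0.75,0.75]' --pt "-15 0 0" --pt "-20 0 0" --pt "0 0 0" --pt "0 0 0" --pt "0 0 0" --pt "0 0 0" --pt "0 0 0" --roll '[0,0,-0.14,-0.14,-0.14,0,0]'

```text
t: 4.6
ee_pos: [0.4993, -0.0705, 0.1004]
tool_rot: [0.728, 0.686, -0.0, 0.0]
ft_force: [-0.3, 0.5, -0.1]
gripper_width: 0.0212
grip_force: 0.0
```

```bash
cat > r.py <<'E'
import sys;from h import *
f=sys.argv[1]
G=np.array([.5425,.088]);d=np.array([.047,.999]);d/=np.linalg.norm(d);n=np.array([-d[1],d[0]])
for nm in('side','top'):
    s=snap(nm,nm+f+'.png');h=cv2.cvtColor(s['color'],cv2.COLOR_RGB2HSV);m=cv2.inRange(h,(12,90,60),(25,255,255))
    m[:,:235]=0;m[:,370:]=0
    m[:200]=0;m[310:]=0
    cs=cv2.findContours(m,cv2.RETR_EXTERNAL,cv2.CHAIN_APPROX_NONE)[0];
    if not cs: print(nm,'none');continue
    c=max(cs,key=cv2.contourArea)
    if len(c)<5: continue
    e=cv2.fitEllipse(c);P=onz(s,*e[0],.103)[:2]
    print(nm,[np.round(q,1) for q in e[:2]],cv2.contourArea(c),P.round(4),'chute',((P-G)@d).round(4),((P-G)@n).round(4))
o=robot.get_obs();q=o['ee_pos'][:2]-G;print('tcp',o['ee_pos'],'chute',(q@d).round(4),(q@n).round(4),'yaw',2*np.degrees(np.arctan2(o['tool_rot'][1],o['tool_rot'][0])),o['ft_force'],o['t'])
E
python3 r.py 3; python3 -c "
import cv2,numpy as np
a=cv2.imread('pics/side3.png')[150:330,180:420];b=cv2.imread('pics/top3.png')[150:330,200:440]
cv2.imwrite('pics/c3.png',cv2.resize(np.vstack([a,b]),None,fx=1.6,fy=1.6))"
```

```text
side [array([276.9, 253.4]), array([37.8, 49.8])] 1470.0 [ 0.4961 -0.0751] chute -0.1651 0.0387
top none
tcp [ 0.49948131 -0.07023098  0.10049358] chute -0.1601 0.0355 yaw 86.71564552513166 [0.913847   0.41888003 0.04662752] 4.7
```

View pics/c3.png

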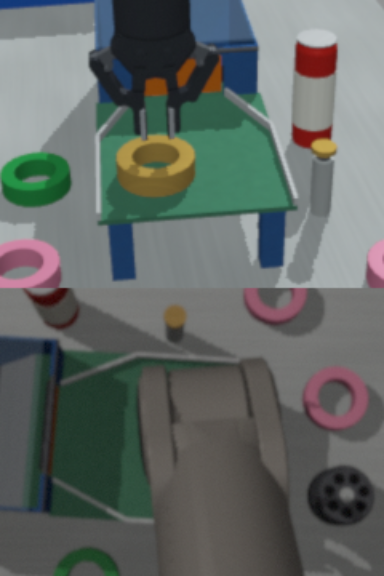

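The ring has not moved: it is still at side pixel (277,253). The fingertips are at about (269,233) and (287,233), seemingly above or beyond it, so I'm checking their true height by depth.

```bash
python3 - <<'E'
from h import *
for f in('s2','side3'):
    s=dict(np.load(f+'.npz'))
    us=range(250,266,3) if f=='s2' else range(264,294,3)
    for v in range(212,262,6):
        print(f,v,[(u,*dep(s,u,v).round(3).tolist()) for u in us][::2])
E
```

```text
s2 212 [(250, 0.453, -0.14, 0.224), (256, 0.462, -0.137, 0.222), (262, 0.471, -0.151, 0.229)]
s2 218 [(250, 0.453, -0.139, 0.214), (256, 0.462, -0.139, 0.213), (262, 0.47, -0.15, 0.218)]
s2 224 [(250, 0.452, -0.138, 0.202), (256, 0.462, -0.113, 0.187), (262, 0.469, -0.149, 0.207)]
s2 230 [(250, 0.452, -0.134, 0.189), (256, 0.469, 0.033, 0.088), (262, 0.48, 0.031, 0.089)]
s2 236 [(250, 0.451, -0.133, 0.179), (256, 0.461, -0.119, 0.169), (262, 0.478, 0.008, 0.089)]
s2 242 [(250, 0.45, -0.132, 0.167), (256, 0.46, -0.121, 0.159), (262, 0.473, -0.054, 0.116)]
s2 248 [(250, 0.45, -0.129, 0.154), (256, 0.459, -0.121, 0.148), (262, 0.472, -0.065, 0.11)]
s2 254 [(250, 0.449, -0.132, 0.145), (256, 0.458, -0.124, 0.138), (262, 0.47, -0.092, 0.116)]
s2 260 [(250, 0.45, -0.065, 0.088), (256, 0.459, -0.091, 0.104), (262, 0.468, -0.103, 0.112)]
side3 212 [(264, 0.478, -0.081, 0.189), (270, 0.502, 0.095, 0.089), (276, 0.513, 0.093, 0.089), (282, 0.525, 0.091, 0.089), (288, 0.517, -0.083, 0.186)]
side3 218 [(264, 0.477, -0.082, 0.179), (270, 0.488, -0.075, 0.174), (276, 0.511, 0.07, 0.089), (282, 0.5
[... 418 characters left out ...]
), (276, 0.499, -0.039, 0.116), (282, 0.51, -0.04, 0.115), (288, 0.515, -0.082, 0.14)]
side3 242 [(264, 0.477, -0.055, 0.116), (270, 0.487, -0.051, 0.112), (276, 0.498, -0.048, 0.109), (282, 0.508, -0.051, 0.109), (288, 0.517, -0.06, 0.114)]
side3 248 [(264, 0.476, -0.06, 0.107), (270, 0.487, -0.052, 0.1), (276, 0.497, -0.048, 0.097), (282, 0.508, -0.052, 0.098), (288, 0.517, -0.06, 0.102)]
side3 254 [(264, 0.473, -0.09, 0.114), (270, 0.424, -0.887, 0.641), (276, 0.496, -0.056, 0.089), (282, 0.506, -0.059, 0.09), (288, 0.513, -0.098, 0.114)]
side3 260 [(264, 0.472, -0.106, 0.113), (270, 0.481, -0.111, 0.115), (276, 0.491, -0.113, 0.116), (282, 0.5, -0.113, 0.115), (288, 0.51, -0.115, 0.114)]
```

The depth readings put the fingertips at z ≈ 0.136 while the TCP reads 0.100. The real tips sit about 36 mm higher than the reading, so they passed over the ring. The xy position agrees. I'll go back behind the ring and lower further in steps.

Request:
step_arm --grip '[0.75,0.75,0.75,0.75,0.75,0.75,0.75,0.75,0.75,0.75]' --pt "0 0 0" --pt "0 0 0" --pt "0 0 0" --pt "-25 0 0" --pt "-25 0 0" --pt "-17 -2 0" --pt "0 0 0" --pt "0 0 14" --pt "0 0 14" --pt "0 0 0" --roll '[0.14,0.14,0.14,0,0,0,0,0,0,0]'

```text
t: 5.7
ee_pos: [0.4662, -0.1272, 0.0711]
tool_rot: [0.853, 0.521, -0.001, -0.001]
ft_force: [-0.7, 0.4, 0.4]
gripper_width: 0.0214
grip_force: 0.0
```

```bash
python3 r.py 4; python3 - <<'E'
from h import *
s=dict(np.load('side4.npz'))
for v in range(236,290,4): print(v,[(u,*dep(s,u,v).round(3).tolist()) for u in range(244,272,5)])
E
```

```text
side [array([289.2, 257.3]), array([19.8, 38. ])] 518.5 [ 0.5151 -0.0906] chute -0.1797 0.019
top [array([318.9, 263.5]), array([39.4, 45.2])] 1376.5 [ 0.4976 -0.0708] chute -0.1608 0.0374
tcp [ 0.46762575 -0.12772717  0.07266081] chute -0.219 0.0647 yaw 62.83108065955059 [-0.27054501 -0.3158299   0.32027806] 5.8
236 [(244, 0.442, -0.13, 0.178), (249, 0.449, -0.136, 0.181), (254, 0.458, -0.119, 0.169), (259, 0.472, 0.012, 0.088), (264, 0.471, -0.149, 0.186), (269, 0.479, -0.149, 0.185)]
240 [(244, 0.441, -0.127, 0.169), (249, 0.449, -0.138, 0.174), (254, 0.457, -0.114, 0.159), (259, 0.469, -0.047, 0.116), (264, 0.471, -0.149, 0.179), (269, 0.478, -0.153, 0.181)]
244 [(244, 0.441, -0.125, 0.16), (249, 0.448, -0.133, 0.164), (254, 0.457, -0.12, 0.155), (259, 0.468, -0.061, 0.116), (264, 0.476, -0.058, 0.114), (269, 0.478, -0.149, 0.171)]
248 [(244, 0.44, -0.126, 0.153), (249, 0.448, -0.131, 0.155), (254, 0.456, -0.123, 0.15), (259, 0.466, -0.073, 0.116), (264, 0.476, -0.06, 0.107), (269, 0.478, -0.144, 0.16)]
252 [(244, 0.442, -0.041, 0.091), (249, 0.447, -0.131, 0.148), (254, 0.456, -
[... 987 characters left out ...]
244, 0.437, -0.111, 0.089), (249, 0.445, -0.115, 0.091), (254, 0.453, -0.115, 0.09), (259, 0.461, -0.116, 0.089), (264, 0.469, -0.117, 0.089), (269, 0.424, -0.887, 0.641)]
280 [(244, 0.436, -0.122, 0.089), (249, 0.444, -0.125, 0.09), (254, 0.452, -0.126, 0.089), (259, 0.46, -0.126, 0.088), (264, 0.468, -0.127, 0.088), (269, 0.476, -0.132, 0.091)]
284 [(244, 0.435, -0.134, 0.09), (249, 0.443, -0.133, 0.088), (254, 0.451, -0.137, 0.089), (259, 0.459, -0.139, 0.09), (264, 0.467, -0.14, 0.09), (269, 0.475, -0.139, 0.088)]
288 [(244, 0.434, -0.145, 0.09), (249, 0.442, -0.144, 0.087), (254, 0.45, -0.144, 0.087), (259, 0.458, -0.144, 0.086), (264, 0.466, -0.147, 0.087), (269, 0.474, -0.148, 0.086)]
```

Request:
step_arm --grip '[0.75,0.75,0.75,0.75,0.75]' --pt "0 0 8" --pt "0 0 0" --pt "8 0 0" --pt "12 0 0" --pt "10 0 0" --roll '[0,0,0,0,0]'

```text
t: 6.3
ee_pos: [0.4812, -0.1011, 0.0646]
tool_rot: [0.854, 0.521, -0.0, 0.0]
ft_force: [-0.8, -1.7, -1.2]
gripper_width: 0.0211
grip_force: 1.0
```

Request:
step_arm --grip '[0.75,0.75,0.75,0.75,0.75,0.75,0.75,0.75,0.75,0.75]' --pt "10 0 0" --pt "10 0 0" --pt "10 0 0" --pt "10 0 0" --pt "10 0 0" --pt "8 0 0" --pt "6 0 0" --pt "4 0 0" --pt "2 0 0" --pt "0 0 0" --roll '[0,0,0,0,0,0,0,0,0,0]'

```text
t: 7.3
ee_pos: [0.513, -0.0394, 0.0645]
tool_rot: [0.854, 0.521, 0.0, -0.0]
ft_force: [-0.1, -0.3, -0.2]
gripper_width: 0.0213
grip_force: 0.6
```

```bash
python3 r.py 5; python3 -c "
import cv2,numpy as np
a=cv2.imread('pics/side5.png')[150:330,180:420];b=cv2.imread('pics/top5.png')[150:330,200:440]
cv2.imwrite('pics/c5.png',cv2.resize(np.vstack([a,b]),None,fx=1.6,fy=1.6))"
```

```text
side [array([306.9, 231.2]), array([15.9, 31.7])] 352.0 [ 0.5581 -0.0123] chute -0.0995 -0.0203
top [array([260.6, 246.2]), array([ 5.9, 28.7])] 110.0 [0.5296 0.0404] chute -0.0482 0.0107
tcp [ 0.51306271 -0.0393421   0.0645483 ] chute -0.1286 0.0234 yaw 62.77846330158408 [-0.79688408 -0.16420169 -0.2910561 ] 7.4
```

View pics/c5.png

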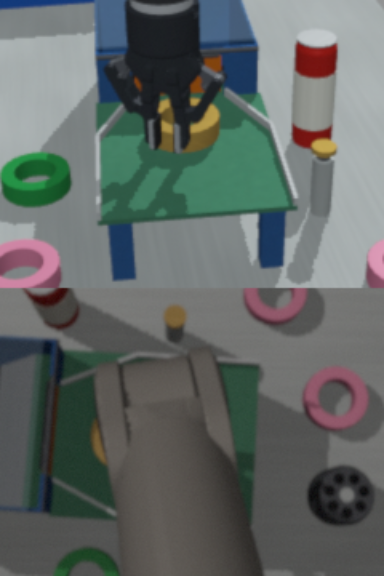

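The push works: the ring now sits near mid-deck before the flap, with the fingers behind it. I'll back off, square up to the feed axis and re-measure.

Request:
step_arm --grip '[0.75,0.75,0.75,0.75,0.75,0.75,0.75,0.75,0.75,0.75]' --pt "-15 0 0" --pt "-15 0 0" --pt "0 0 0" --pt "0 0 0" --pt "0 0 0" --pt "0 0 0" --pt "-20 16 0" --pt "-15 16 0" --pt "0 0 0" --pt "0 0 0" --roll '[0,0,-0.14,-0.14,-0.14,-0.01,0,0,0,0]'

```text
t: 8.4
ee_pos: [0.5296, -0.1024, 0.0644]
tool_rot: [0.724, 0.69, 0.0, -0.0]
ft_force: [0.2, 0.0, -0.8]
gripper_width: 0.0213
grip_force: 0.0
```

```bash
python3 r.py 6; python3 -c "
import cv2,numpy as np
a=cv2.imread('pics/side6.png')[150:330,180:420];b=cv2.imread('pics/top6.png')[150:330,200:440]
cv2.imwrite('pics/c6.png',cv2.resize(np.vstack([a,b]),None,fx=1.6,fy=1.6))"
```

```text
side [array([298.7, 235.6]), array([13.9, 19.4])] 197.5 [ 0.5412 -0.0248] chute -0.1127 -0.004
top [array([278.6, 242.1]), array([43.6, 44.2])] 1512.5 [0.5378 0.0062] chute -0.0819 0.0009
tcp [ 0.52905489 -0.10166192  0.06438081] chute -0.1901 0.0045 yaw 87.42477437114451 [-0.42144586  0.27472259  0.19988924] 8.5
```

View pics/c6.png

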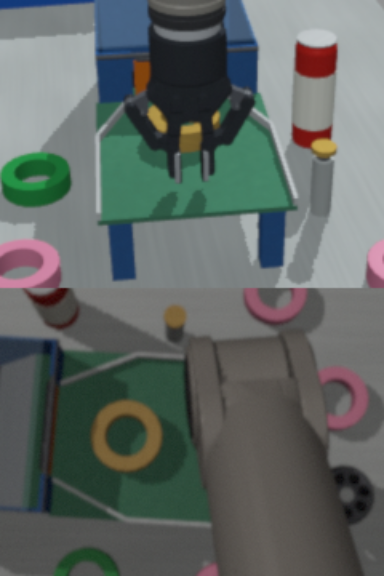

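The top view puts the ring at about (279,242), which is chute (-82, 1) mm, centred and flap shut. The tool can't be tilted here and upright fingers must stop at the rod, so I'll make one brisk straight push that ends just short of it and let the ring slide on over the ramp edge.

Request:
step_arm --grip '[0.75,0.75,0.75,0.75,0.75,0.75]' --pt "15 3 0" --pt "25 0 0" --pt "30 0 0" --pt "48 0 0" --pt "50 0 0" --pt "0 0 0" --roll '[0,0,0,0,0,0]'

```text
t: 9.1
ee_pos: [0.5389, 0.0709, 0.0649]
tool_rot: [0.72, 0.694, 0.001, -0.001]
ft_force: [0.3, 0.5, 0.5]
gripper_width: 0.0211
grip_force: 0.0
```

```bash
python3 r.py 7; python3 -c "
import cv2,numpy as np
a=cv2.imread('pics/side7.png')[110:290,180:420];b=cv2.imread('pics/top7.png')[150:330,70:310]
cv2.imwrite('pics/c7.png',cv2.resize(np.vstack([a,b]),None,fx=1.6,fy=1.6))"
```

```text
side [array([272.1, 201.5]), array([ 3.3, 14.2])] 32.0 [0.5084 0.1122] chute 0.0226 0.0352
top none
tcp [0.53953984 0.06537666 0.06443375] chute -0.0227 0.0019 yaw 87.53976593100995 [-0.71935174 -0.92630532  0.05370209] 9.2
```

View pics/c7.png

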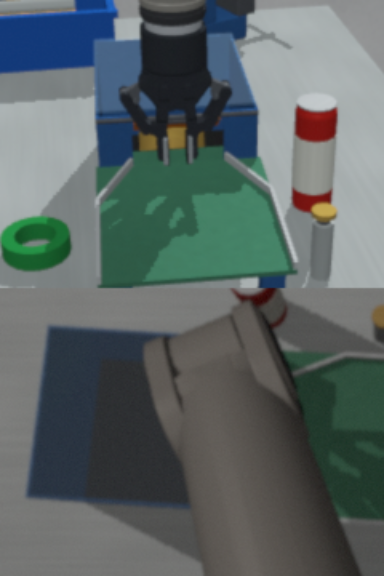

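The ring is in the gate under the open flap, with yellow visible behind the fingers, and it hasn't dropped yet. I'm measuring how far in it is.

```bash
cat > y.py <<'E'
import sys;from h import *
s=snap('side',sys.argv[1]+'.png')
h=cv2.cvtColor(s['color'],cv2.COLOR_RGB2HSV);m=cv2.inRange(h,(14,90,40),(28,255,255));m[:150]=0;m[230:]=0;m[:,:240]=0;m[:,345:]=0
G=np.array([.5425,.088]);d=np.array([.0469,.9989]);n=np.array([-d[1],d[0]])
v,u=np.nonzero(m);P=np.array([dep(s,a,b) for a,b in zip(u,v)]);print(len(u),u.min(),u.max(),v.min(),v.max())
q=np.c_[(P[:,:2]-G)@d,(P[:,:2]-G)@n,P[:,2]]
for vv in sorted(set(v)):
    k=v==vv;i=np.argmin(q[k,0]);print(vv,u[k].min(),u[k].max(),'closest',q[k][i].round(3),'med',np.median(q[k],0).round(3))
E
python3 y.py s8
```

```text
167 266 313 189 203
189 288 295 closest [0.013 0.004 0.134] med [ 0.015 -0.002  0.132]
190 287 295 closest [0.011 0.006 0.132] med [0.017 0.    0.129]
191 288 291 closest [0.022 0.003 0.124] med [ 0.023 -0.001  0.124]
192 286 293 closest [ 0.02  -0.001  0.123] med [ 0.022 -0.001  0.122]
193 266 295 closest [0.024 0.046 0.122] med [ 0.027 -0.002  0.117]
194 266 313 closest [0.028 0.046 0.118] med [ 0.03  -0.005  0.113]
195 287 295 closest [ 0.029 -0.005  0.111] med [ 0.032 -0.005  0.109]
196 267 296 closest [-0.018 -0.009  0.133] med [ 0.034 -0.002  0.107]
197 276 296 closest [-0.017 -0.009  0.131] med [ 0.07  -0.004  0.086]
198 274 296 closest [-0.029  0.026  0.137] med [ 0.068 -0.001  0.084]
199 272 296 closest [-0.033  0.026  0.137] med [0.066 0.002 0.083]
200 271 296 closest [-0.027  0.026  0.132] med [0.066 0.003 0.081]
201 270 304 closest [-0.025  0.026  0.129] med [0.064 0.003 0.079]
202 269 296 closest [-0.022  0.026  0.125] med [0.062 0.005 0.077]
203 269 278 closest [-0.02   0.026  0.122] med [0.071 0.031 0.074]
```

The ring's visible part is now at x ≈ 65 mm, z ≈ 80 mm, so it has tipped over the ramp edge. I'm drawing back.

Request:
step_arm --grip '[0.75,0.75,0.75,0.75,0.75,0.75,0.75,0.75,0.75,0.75,0.75]' --pt "-15 0 0" --pt "-25 0 0" --pt "-30 0 0" --pt "-30 0 0" --pt "-30 0 0" --pt "-20 0 -20" --pt "0 0 -40" --pt "0 0 -40" --pt "-40 0 0" --pt "-40 0 0" --pt "0 0 0" --roll '[0,0,0,0,0,0,0,0,0,0,0]'

```text
t: 10.35
ee_pos: [0.5271, -0.1758, 0.1644]
tool_rot: [0.728, 0.686, -0.002, 0.001]
ft_force: [0.2, -1.0, -0.8]
gripper_width: 0.0214
grip_force: 0.0
```

```bash
python3 -c "
from h import *
a=snap('side','side9.png')['color'][110:290,180:420,::-1];b=snap('top','top9.png')['color'][150:330,70:310,::-1]
cv2.imwrite('pics/c9.png',cv2.resize(np.vstack([a,b]),None,fx=1.6,fy=1.6))"
```

```text
(no output)
```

View pics/c9.png

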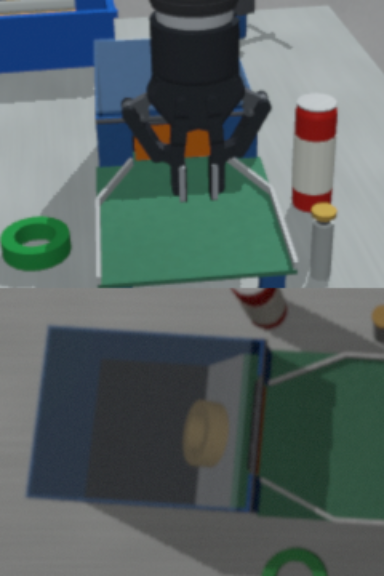

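The flap hangs shut and the ring shows through the roof at about top pixel (198,241), leaning on the ramp foot. I'm checking its position and that it's at rest, and the bystanders too.

```bash
python3 - <<'E'
from h import *
G=np.array([.5425,.088]);d=np.array([.0469,.9989]);n=np.array([-d[1],d[0]])
for k in range(2):
    s=snap('top',f'top1{k}.png')
    h=cv2.cvtColor(s['color'],cv2.COLOR_RGB2HSV);m=cv2.inRange(h,(8,50,40),(28,255,255));m[:,:150]=0;m[:,222:]=0;m[:195]=0;m[285:]=0
    c=max(cv2.findContours(m,0,1)[0],key=cv2.contourArea);x,y,w,hh=cv2.boundingRect(c);print(x,y,w,hh,robot.get_obs()['t'])
    for z in(.04,.048,.06):
        P=onz(s,x+w/2,y+hh/2,z)[:2]-G;print(z,P@d,P@n)
for n_,u,v,z in(('plunger',309,167,.091),('can',227,140,.15)):print(n_,dep(s,u,v).round(3))
o=robot.get_obs();print(o['ft_force'],o['joint_velocities'].round(3))
a=np.load('top1.npz')['color'].astype(int);print('diff plunger/can',abs(a-s['color'])[125:185,210:250].mean(),abs(a-s['color'])[155:185,298:320].mean())
E
```

```text
185 220 28 41 10.5
0.04 0.08474995625720175 -0.0006543052839782605
0.048 0.0827998680232188 0.0002473850840535496
0.06 0.07987473567224443 0.0015999206361012113
185 220 28 41 10.55
0.04 0.08474995625720175 -0.0006543052839782605
0.048 0.0827998680232188 0.0002473850840535496
0.06 0.07987473567224443 0.0015999206361012113
plunger [ 0.69  -0.05   0.092]
can [0.721 0.102 0.152]
[-0.37396888  0.44048777  0.72855497] [-0.023 -0.001 -0.017 -0.003  0.006 -0.001 -0.003]
diff plunger/can 5.928055555555556 5.868181818181818
```

Request:
step_arm --grip '[0.75,0.75,0.75,0.75,0.75]' --pt "0 0 0" --pt "0 0 0" --pt "0 0 0" --pt "0 0 0" --pt "0 0 0" --roll '[0,0,0,0,0]'

```text
t: 11.05
ee_pos: [0.5298, -0.1646, 0.1645]
tool_rot: [0.723, 0.691, -0.0, 0.0]
ft_force: [0.2, -0.2, 0.2]
gripper_width: 0.0214
grip_force: 0.0
```

The ring is at rest at x ≈ 83 mm, z ≈ 48 mm, which matches a ring leaning at the ramp foot (82, 48). The flap is shut, nothing is touched, and the plunger and can are unmoved. I'm handing in.

```bash
python3 -c "
from plant import robot
print(robot.finish_job())"
```

```text
the job is handed in; nothing more can be done
None
```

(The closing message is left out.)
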